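Close the dust canister: press the lid home, then push, twist and hold its bayonet plug

TASK

Close up the dust canister on the workbench: first press its lid, which is standing proud, fully down onto the can, then take the plug by its grip bar, push it into the port on the lid with its pins in the slots, and twist it a quarter turn clockwise (seen from above) against the spring. Finish while still holding the plug, pushed fully home and fully turned, with its flange down on the port, so that a workmate can fit the locking pin; do not let go of it. Leave the bottle, tape measure, screwdriver and offcut where they are.

Things in the scene. Friction and masses are not known exactly. Their poses are not given: they have to be found in the camera images.
- canister: painted grey steel can fixed to the bench, 150 mm diameter, with a flat round steel lid of 160 mm diameter and 8 mm thickness; origin at the centre of its underside, z up. It stands upright at any place and yaw.
- lid (a joint): how far the lid is pressed down onto the can, m: 0 to 0.002 at the start (6 to 8 mm proud), 0.008 fully home on a hard stop. It slides straight down wherever it is pressed, needs about 10 N (friction) and stays where it is left. Its flat top is clear to press on between 34 and 78 mm from the port's axis.
- port (a point): centre of the mouth of the port, an upright aluminium tube, 64 mm outside, mid-lid, mouth 30 mm above the lid's top (128 mm above the bench with the lid home). z up, x along its two slots (half-turn alike). Hole 36 mm diameter, rim 6.5 mm thick; slots at +x and -x 12.5 mm wide, out to 26 mm from the axis. Below the rim pins turn only clockwise from above, 90 degrees; stop 5 degrees beyond.
- plunger (a joint): how far the spring plate inside the port is pressed down, m: 0 free, about 0.010 with the plug home. It pushes the plug up over its last 10 mm, 4 N at first, 10 N when home. A turned plug that is let go rises about 4.5 mm until its pins catch under the rim.
- plug: loose plug, about 0.15 kg, upright on the bench; origin at its foot's centre, z up, x along grip bar and pins (half-turn alike). From the foot up: shank 31 mm diameter, tapered nose; 7 mm pins along +x and -x out to 23 mm from the axis, 9.5 mm above the foot; aluminium flange 54 mm diameter, 24 to 29 mm up; black grip bar 44 long (x), 14 wide (y), 29 to 63 mm up.
- plug_seat (a point): centre of the underside of the plug's flange, 24 mm above its foot, axes as the plug's. It meets the point port when the plug is home.
- pin_end (a point): outer end of the plug's +x pin, 23 mm from the plug's axis and 9.5 mm above its foot, axes as the plug's
- glue_bottle: bystander: white bottle, 56 mm diameter, 150 mm tall; origin at the centre of its underside
- tape_measure: bystander: grey tape measure case, 65 x 36 x 60 mm; origin at the centre of its underside
- screwdriver: bystander: screwdriver lying along its x axis, about 200 mm long and 26 mm high; origin under its middle
- offcut: bystander: wood offcut 40 x 120 x 22 mm; origin at the centre of its underside
Mind the look-alikes: they are no part of the job. What is shaped like the plug but yellow is not meant. There is more than one size of the canister; the one meant has the size given above.

How it is judged:
On the way, in this order (a step that is already met when the one before it is completed fails the run):
1. the lid is pressed fully home on the can (within 1.2 mm) (value of joint lid above 0.0068 m), for 0.2 s.
2. the plug is in the port with its pins below the rim, not yet turned (z of plug_seat in the frame of port below 0.006 m and horizontal distance between plug_seat and port below 0.005 m and angle between the x axis of plug and the x axis of port, either way round below 0.35 rad), for 0.05 s.
3. the plug, pins below the rim, is being turned clockwise seen from above (z of plug_seat in the frame of port below 0.006 m and ((x of pin_end in the frame of port above 0.005 m and y of pin_end in the frame of port below -0.01 m) or (x of pin_end in the frame of port below -0.005 m and y of pin_end in the frame of port above 0.01 m))), for 0.05 s.
At the end, for the whole second after the job is handed in: The lid is home (within 1.2 mm), the plug is in the port, upright, turned at least 75 degrees from the slots and at rest, its flange within 2.5 mm of the port's mouth (left alone, the spring would lift it about 4.5 mm), and the fingers still hold it (more than 2 N) (value of joint lid above 0.0068 m and z of plug_seat in the frame of port between -0.003 and 0.0025 m and horizontal distance between plug_seat and port below 0.005 m and angle between the x axis of plug and the x axis of port, either way round above 1.31 rad and angle between plug's own z axis and vertical below 0.12 rad and contact force between the fingers and plug above 2 N and linear speed of plug below 0.02 m/s); the arm keeps its last pose, push and grip.
It fails at once if the bottle is moved by more than 30 mm (distance of glue_bottle from where it was at the start of the episode above 0.03 m).
It fails at once if the tape measure is moved by more than 30 mm (distance of tape_measure from where it was at the start of the episode above 0.03 m).
It fails at once if the screwdriver is moved by more than 30 mm (distance of screwdriver from where it was at the start of the episode above 0.03 m).
It fails at once if the offcut is moved by more than 30 mm (distance of offcut from where it was at the start of the episode above 0.03 m).
It also fails if it takes over 58 s, if anything falls off the work surface, if the arm or the gripper's body presses on something with over 40 N, if the wrist force passes 120 N, or if a joint passes its speed limit or range.

ROBOT

A 6-joint arm with a two-finger parallel gripper is mounted at the origin on the work surface. World frame = base frame: x ahead of the robot, y to its left, z up, the work surface at z = 0. Lengths are in m, angles in rad, forces in N, time in s.
With the tool pointing down it reaches from about 0.425 to 0.95 m from the base axis. Payload 3.5 kg.
Tool frame: the origin (TCP) lies midway between the tips of the shut fingers; the grasp point (between the pads) lies 19 mm behind it; x points along the fingers, y is the direction in which the jaws open and shut, and the axes are right-handed (so a half turn about x gives the same grasp; the last joint's range is limited). The gripper opens to 85 mm and grips with 20 to 120 N. Pads are 22 mm wide; open, the fingers measure 114 mm over their backs; the gripper's body (76 mm by 85 mm) begins 54 mm behind the grasp point. The pads swing forward as they close: fully open they stand 13 mm farther back than shut.
Start: joints at [-1.291, 0.286, 1.577, -0, 1.279, -0.15], TCP at [0.281, -0.614, 0.231] pointing down, gripper open.
Joint ranges: [-2.77, 2.77], [-0.9, 2.22], [0.21, 2.48], [-1.53, 4.67], [0.24, 2.81], [-2.84, 2.84]. Speed limits (rad/s): [2.79, 2.79, 3.14, 3.14, 3.14, 3.14].

INTERFACE

Orientations are given as a unit quaternion [x, y, z, w].
In Python, from plant import ctrl, vision gives the robot as it stands. The module is installed in compiled form; this text tells all that it offers.
- The arm moves only by the tool play_rows, never from a script. Its arguments are lists of equal length, an entry for each row: "claw": the closure in counts, from 0 (fully open) to 255 (shut); "travel": the shift along the tool's x, y, z in m, a list of three; "dr": the turn, a rotation vector about the tool's x, y, z in rad, a list of three. In form: {"claw": [claw, ...], "travel": [[tx, ty, tz], ...], "dr": [[wx, wy, wz], ...]}. A call has 1 to 20 rows; each row is the pose to reach, as a shift and turn from the pose measured when the call began, along the tool's axes at that moment; what a row does not reach only later rows make up. A row lasts 1/10 s, in which the tool goes at most 50 mm and 8.59 degrees, less where a joint would pass 70% of its speed; a pose out of reach is approached as far as the arm can. A call with a gripper value outside its range is refused whole. The fingers move at their own pace and stop on an object; "force" is the grip in N (left out, the last holds). Time passes only in rows, so rows that repeat a pose let the fingers close. It gives the time, the measured TCP pose, the force and the opening at its end, in the units of the state.
- ctrl.get_state(): the state, without advancing time (a new reading comes with each control period).
- vision.read_camera(name): name is "scene" or "top" or "wrist"; returns a dict with "img" (400x640x3 uint8, red, green, blue), "range_z" (400x640 float32, m along the optical axis (not along the pixel's ray), 0 where there is no reading), "K" (3x3 intrinsics, pixels), "world_to_cam" (4x4, takes a point from world to camera coordinates). Camera axes: x right, y up, looking along -z (the intrinsics and any distortion apply to the point x, -y, -z); pixel columns grow to the right and rows downward; lengths in m; the calibration is good to about 2 mm. A picture is of the moment at which its call begins.
- ctrl.sign_off(): hands the job in, once; it reports no verdict.
The state is a dict: "time": time; "qpos": joint angles; "dq": joint speeds; "joint_efforts": joint torques, N m; "eef_pos": TCP position; "tcp_rot": TCP orientation; "contact_force": force on the tool from outside, world axes, zero at the start; "wrist_torque": the same for the moment, N m; "opening": opening from 0.0 (shut) to 1.0 (fully open).
Only numpy, scipy, OpenCV 4.12 (cv2) and the standard library are available. Lean on these libraries where they do the work, as an engineer would, in place of code of your own. Each camera call takes 0.05 s, during which the arm holds its last target.

## Working session

There is one attempt and no reset: what is moved stays moved. The work goes in short steps, Python scripts to look and compute and a tool call to move; the robot and the scene stay as the last step left them, time stands still between calls to the robot, and variables do not carry over. Pictures are saved under pics/ and viewed, and the job is handed in when it is done.

Besides the shell and the picture viewer there is one more tool, called by a JSON object that holds its "op" and its "data". play_rows: Moves the arm, as the interface text tells. Its arguments: {"type":"object","properties":{"claw":{"type":"array","items":{"type":"number"}},"travel":{"type":"array","items":{"type":"array","items":{"type":"number"}}},"dr":{"type":"array","items":{"type":"array","items":{"type":"number"}}},"force":{"type":"number"}},"required":["claw","travel","dr"]}

```bash
mkdir -p pics
cat > h.py <<'E'
import numpy as np, cv2
from plant import ctrl, vision
from scipy.spatial.transform import Rotation as R
def cam(n):
    d=vision.read_camera(n); return d
def save(d,name,im=None):
    cv2.imwrite('pics/'+name+'.png',cv2.cvtColor(d['img'],cv2.COLOR_RGB2BGR) if im is None else im)
def pt(d,u,v,z=None):
    K=d['K'];T=np.linalg.inv(d['world_to_cam'])
    r=np.array([(u-K[0,2])/K[0,0],-(v-K[1,2])/K[1,1],-1.])
    if z is None:
        zz=d['range_z'][int(round(v)),int(round(u))]
        return T[:3,:3]@(r*zz)+T[:3,3]
    w=T[:3,:3]@r
    s=(z-T[2,3])/w[2]
    return T[:3,3]+s*w
def cloud(d):
    K=d['K'];T=np.linalg.inv(d['world_to_cam'])
    v,u=np.mgrid[0:400,0:640]; z=d['range_z']
    P=np.stack([(u-K[0,2])/K[0,0]*z,-(v-K[1,2])/K[1,1]*z,-z],-1)
    return P@T[:3,:3].T+T[:3,3]
E
python3 - <<'E'
from h import *
s=ctrl.get_state(); print(s)
for n in ('scene','top','wrist'):
    d=cam(n); save(d,n+'0'); print(n,d['K'],np.linalg.inv(d['world_to_cam']).round(3), [k for k in d])
E
```

```text
{'time': 0.0, 'qpos': array([-1.29098999e+00,  2.87206833e-01,  1.57818389e+00, -4.69187870e-05,
        1.27859095e+00, -1.49987710e-01]), 'dq': array([7.41622340e-04, 1.16391659e-03, 7.18218319e-04, 7.06296113e-06,
       1.50699191e-03, 2.03056699e-04]), 'joint_efforts': array([-1.27396033e-04, -4.05982339e+01, -2.92626840e+01, -1.64576704e-04,
        5.83595989e-03,  7.19887424e-06]), 'eef_pos': array([ 0.28110129, -0.61295746,  0.229916  ]), 'tcp_rot': array([-0.69077002, -0.15163469,  0.69091128, -0.14995101]), 'contact_force': array([ 0.37570433,  0.2838987 , -0.19101453]), 'wrist_torque': array([ 0.00164724, -0.02424351,  0.06999843]), 'opening': 0.9995434075858661}
scene [[517.58124854   0.         318.13251791]
 [  0.         517.58124854 195.03148778]
 [  0.           0.           1.        ]] [[-0.758 -0.469  0.453  1.032]
 [ 0.652 -0.546  0.527  0.553]
 [ 0.     0.695  0.719  0.857]
 [ 0.     0.     0.     1.   ]] ['img', 'range_z', 'K', 'world_to_cam']
top [[367.42317569   0.         313.95469703]
 [  0.         367.42317569 202.54632775]
 [  0.           0.           1.        ]] [[-0.096  0.974 -0.207  0.387]
 [-0.995 -0.095  0.017  0.017]
 [-0.003  0.207  0.978  0.857]
 [ 0.     0.     0.     1.   ]] ['img', 'range_z', 'K', 'world_to_cam']
wrist [[299.95190965   0.         326.33366563]
 [  0.         299.95190965 194.95691499]
 [  0.           0.           1.        ]] [[ 0.416  0.863  0.286  0.355]
 [-0.909  0.396  0.128 -0.58 ]
 [-0.003 -0.314  0.95   0.372]
 [ 0.     0.     0.     1.   ]] ['img', 'range_z', 'K', 'world_to_cam']
```

View pics/scene0.png

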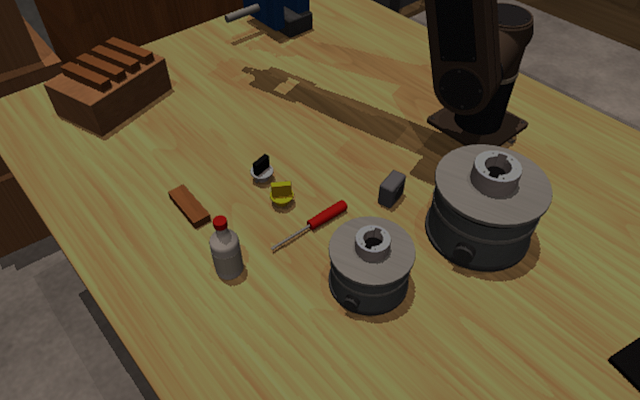

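View pics/top0.png

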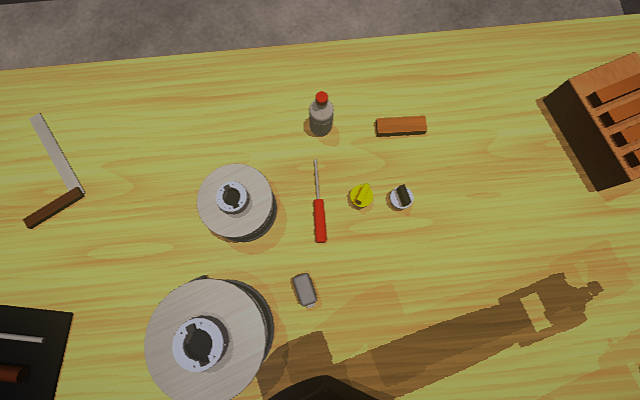

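View pics/wrist0.png

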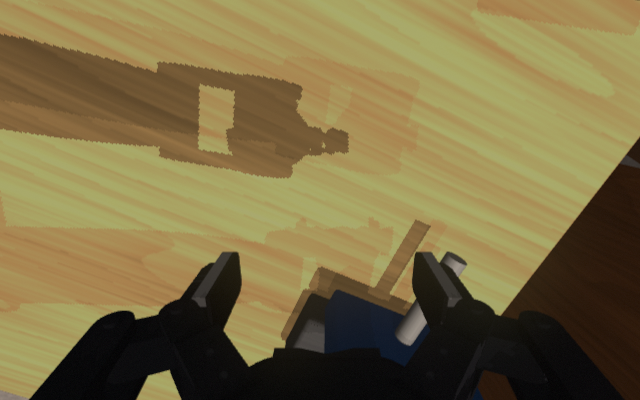

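The scene picture shows the small canister's port at (374,240), the black plug at (262,168), the yellow decoy at (281,195), and the big canister at (497,172). In the top picture they are at (233,197), (401,197), (361,196) and (199,344). Next I measure positions and sizes.

Run:
```python
from h import *
d=cam('top'); P=cloud(d)
np.savez('top.npz',**d)
im=cv2.cvtColor(d['img'],cv2.COLOR_RGB2BGR)
a=cv2.resize(im[150:250,185:285],(400,400),interpolation=cv2.INTER_CUBIC)
b=cv2.resize(im[150:250,335:435],(400,400),interpolation=cv2.INTER_CUBIC)
save(d,'crop1',np.hstack([a,b]))
s=cam('scene'); Ps=cloud(s)
np.savez('scene.npz',**s)
im=cv2.cvtColor(s['img'],cv2.COLOR_RGB2BGR)
save(s,'crop2',np.hstack([cv2.resize(im[190:290,324:424],(400,400),interpolation=cv2.INTER_CUBIC),cv2.resize(im[130:230,220:320],(400,400),interpolation=cv2.INTER_CUBIC)]))
def band(Q,c,r,z0,z1):
    m=(np.hypot(Q[...,0]-c[0],Q[...,1]-c[1])<r)&(Q[...,2]>z0)&(Q[...,2]<z1); return Q[m],m
for nm,dd,Q,(u,v) in(('top',d,P,(208,205)),('scene',s,Ps,(345,262))):
    c=pt(dd,u,v); print(nm,'lid point',c)
    # lid top
    q=Q.reshape(-1,3); 
    m=(np.abs(q[:,2]-c[2])<.004)&(np.hypot(*(q[:,:2]-c[:2]).T)<.17)
    q2=q[m]; (cx,cy),r=cv2.minEnclosingCircle(q2[:,:2].astype(np.float32)); print('lid',cx,cy,r,np.median(q2[:,2]),len(q2))
    m=(np.abs(q[:,2]-c[2]-.03)<.004)&(np.hypot(q[:,0]-cx,q[:,1]-cy)<.05)
    q2=q[m]; (cx,cy),r=cv2.minEnclosingCircle(q2[:,:2].astype(np.float32)); print('port',cx,cy,r,np.median(q2[:,2]),len(q2))
for nm,dd,Q,l in(('top',d,P,[(401,197),(361,196),(321,115),(318,220),(318,170),(400,127),(304,290),(208,340)]),('scene',s,Ps,[(262,165),(281,190),(228,250),(390,190),(330,212),(188,205)])):
    for u,v in l: print(nm,u,v,pt(dd,u,v).round(4))
```

```text
top lid point [0.56251614 0.22500637 0.10509766]
lid 0.5700667500495911 0.17106065154075623 0.08010060340166092 0.10404487362829284 3586
port 0.5699912309646606 0.17083819210529327 0.03212961554527283 0.13363308961476306 455
scene lid point [0.63015056 0.16032729 0.10390551]
lid 0.5721503496170044 0.17081059515476227 0.08090757578611374 0.10342602938841505 3695
port 0.5720928311347961 0.1702507734298706 0.03253479301929474 0.1329390238786226 506
top 401 197 [ 0.5512 -0.1924  0.0527]
top 361 196 [ 0.5599 -0.1019  0.0629]
top 321 115 [ 0.7419 -0.0305  0.1032]
top 318 220 [ 0.5215 -0.0026  0.026 ]
top 318 170 [ 0.6475 -0.0153  0.0018]
top 400 127 [ 0.7295 -0.2228  0.0237]
top 304 290 [0.37   0.0423 0.0596]
top 208 340 [0.3031 0.2155 0.1715]
scene 262 165 [ 0.5581 -0.1956  0.0484]
scene 281 190 [ 0.5748 -0.103   0.0488]
scene 228 250 [ 0.7709 -0.0069  0.0937]
scene 390 190 [0.4003 0.0578 0.0572]
scene 330 212 [5.223e-01 2.000e-04 2.570e-02]
scene 188 205 [ 0.7436 -0.2206  0.0229]
```

View pics/crop1.png

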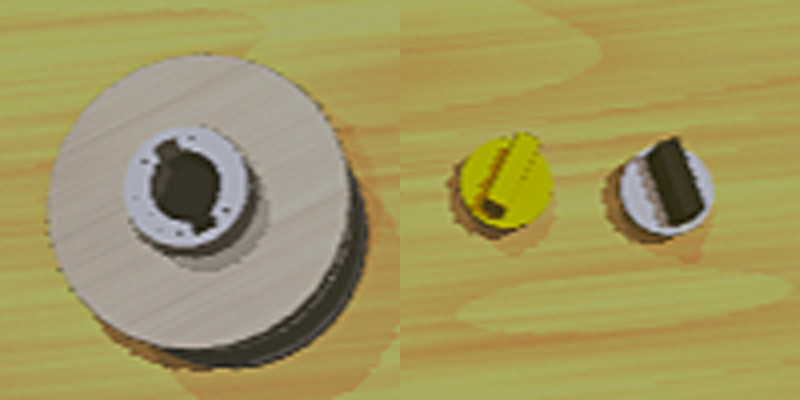

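View pics/crop2.png

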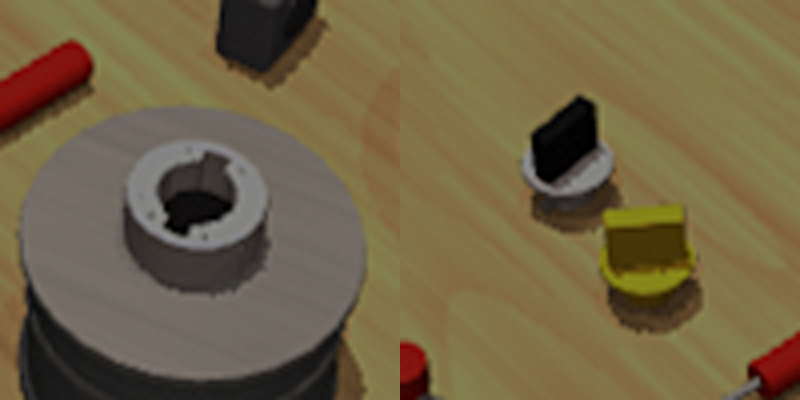

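Run:
```python
from h import *
for nm in('top','scene'):
    d=dict(np.load(nm+'.npz')); Q=cloud(d).reshape(-1,3)
    # plug bar
    m=(np.hypot(Q[:,0]-.555,Q[:,1]+.194)<.05)&(Q[:,2]>.058)&(Q[:,2]<.068)
    q=Q[m]; r=cv2.minAreaRect(q[:,:2].astype(np.float32)*1000); 
    b=cv2.boxPoints(r); e=[b[1]-b[0],b[2]-b[1]]; e=max(e,key=np.linalg.norm); print(nm,'bar top',r,np.median(q[:,2]),len(q),'yaw',np.degrees(np.arctan2(e[1],e[0])))
    m=(np.hypot(Q[:,0]-.555,Q[:,1]+.194)<.05)&(Q[:,2]>.026)&(Q[:,2]<.031)
    print('flange',cv2.minEnclosingCircle(Q[m][:,:2].astype(np.float32)),np.median(Q[m][:,2]))
    # slot angle: rays on rim plane, dark pixels between 19.5..25 mm
    c=np.array([.5701,.1709] if nm=='top' else [.5721,.1703]); z=.1333
    g=cv2.cvtColor(d['img'],cv2.COLOR_RGB2GRAY)
    pol=[]
    Tw=d['world_to_cam'];K=d['K']
    A=np.radians(np.arange(0,360,3)); 
    prof=[]
    for a in A:
        vals=[]
        for rr in(.021,.0225,.024):
            p=Tw@[c[0]+rr*np.cos(a),c[1]+rr*np.sin(a),z,1]
            u=K[0,0]*p[0]/-p[2]+K[0,2]; v=K[1,1]*-p[1]/-p[2]+K[1,2]
            vals.append(cv2.getRectSubPix(g,(1,1),(u,v))[0,0])
        prof.append(np.mean(vals))
    prof=np.array(prof); w=np.clip(np.median(prof)*.85-prof,0,None)
    print('slot yaw mod180',np.degrees(np.angle((w*np.exp(2j*A)).sum())/2))
    print(prof.astype(int))
print(R.from_quat(ctrl.get_state()['tcp_rot']).as_matrix().round(3))
```

```text
top bar top ((555.9393310546875, -197.96267700195312), (43.88750457763672, 14.440567970275879), 12.908137321472168) 0.06298352519499006 128 yaw 12.908123
flange ((0.5562451481819153, -0.19817009568214417), 0.026912422850728035) 0.02916249039050567
slot yaw mod180 22.172842839459726
[174 148 114  76  56  59  62  64  63  64  63  70 104 143 172 182 171 146
 149 169 175 174 173 173 173 173 173 173 173 173 173 173 171 168 170 173
 173 173 173 173 173 168 162 165 171 173 173 174 174 171 170 173 174 174
 175 173 159 155 159 174 178 161 125  78  50  37  39  43  42  40  40  47
  68 110 156 175 177 158 146 165 179 176 172 171 172 173 174 175 176 175
 176 175 174 172 171 173 176 176 174 172 174 176 175 175 175 174 175 174
 174 174 176 175 176 175 174 172 171 171 178 179]
scene bar top ((558.2409057617188, -197.57861328125), (42.7705078125, 17.031959533691406), 18.01654815673828) 0.061694642927955956 90 yaw 18.016571
flange ((0.5585120916366577, -0.19942247867584229), 0.027214189991354942) 0.027965772107649722
slot yaw mod180 21.449412470837686
[115  84  42  24  29  25  19  25  25  25  39  75 112 132 136 133 122 113
 111 129 133 131 131 131 131 131 131 131 130 130 130 131 131 131 131 131
 131 131 130 131 131 131 131 131 131 131 132 132 131 131 131 132 132 132
 133 133 131 127 128 129 130 131 124 101  72  51  50  52  52  52  54  52
  47  66  93 115 118 117 121 125 129 128 127 124 122 125 126 127 127 127
 127 127 128 128 129 130 131 131 130 132 131 131 130 130 130 131 130 131
 131 132 133 133 132 129 123 119 123 129 134 131]
[[-0.     0.417 -0.909]
 [ 0.001 -0.909 -0.417]
 [-1.    -0.001 -0.   ]]
```

```bash
cat >> h.py <<'E'
def to(p,yaw):
    """travel, dr for tool-down pose with tool y at yaw deg"""
    s=ctrl.get_state(); M=R.from_quat(s['tcp_rot']).as_matrix()
    a=np.radians(yaw); x=np.array([0,0,-1.]); y=np.array([np.cos(a),np.sin(a),0]); z=np.cross(x,y)
    T=np.stack([x,y,z],1)
    print('travel',(M.T@(np.array(p)-s['eef_pos'])).round(4),'dr',R.from_matrix(M.T@T).as_rotvec().round(4))
def st():
    s=ctrl.get_state(); M=R.from_quat(s['tcp_rot']).as_matrix()
    print('t',round(s['time'],2),'p',s['eef_pos'].round(4),'yaw',np.degrees(np.arctan2(M[1,1],M[0,1])).round(2),'xax',M[:,0].round(3),'F',s['contact_force'].round(1),'T',s['wrist_torque'].round(2),'op',round(s['opening'],3),'q6',s['qpos'][5].round(3))
E
python3 -c "
from h import *
to([.571,.113,.17],0);st()"
```

```text
travel [ 0.0614 -0.5394 -0.566 ] dr [-1.141e+00 -8.000e-04  9.000e-04]
t 0.25 p [ 0.2812 -0.6133  0.2306] yaw -65.38 xax [-0.     0.001 -1.   ] F [0.4 0.1 0.4] T [-0.03  0.02 -0.03] op 1.002 q6 -0.15
```

{"op": "play_rows", "data": {"claw": [255,255,255,255,255,255,255,255,255,255,255,255,255,255,255,255,255,255,255,255], "travel": [[0,-0.54,-0.566],[0,-0.54,-0.566],[0,-0.54,-0.566],[0,-0.54,-0.566],[0,-0.54,-0.566],[0,-0.54,-0.566],[0,-0.54,-0.566],[0,-0.54,-0.566],[0,-0.54,-0.566],[0,-0.54,-0.566],[0,-0.54,-0.566],[0,-0.54,-0.566],[0,-0.54,-0.566],[0,-0.54,-0.566],[0,-0.54,-0.566],[0,-0.54,-0.566],[0.06,-0.54,-0.566],[0.06,-0.54,-0.566],[0.06,-0.54,-0.566],[0.06,-0.54,-0.566]], "dr": [[-1.14,0,0],[-1.14,0,0],[-1.14,0,0],[-1.14,0,0],[-1.14,0,0],[-1.14,0,0],[-1.14,0,0],[-1.14,0,0],[-1.14,0,0],[-1.14,0,0],[-1.14,0,0],[-1.14,0,0],[-1.14,0,0],[-1.14,0,0],[-1.14,0,0],[-1.14,0,0],[-1.14,0,0],[-1.14,0,0],[-1.14,0,0],[-1.14,0,0]], "force": 40}}

```text
time: 2.25
eef_pos: [0.5711, 0.1128, 0.1723]
tcp_rot: [0.501, 0.5, -0.5, 0.499]
contact_force: [0.0, -0.8, 0.1]
opening: -0.004
```

```bash
python3 -c "
from h import *
st();to([.571,.113,.110],0);d=cam('wrist');save(d,'w1');d=cam('scene');save(d,'s1')"
```

```text
t 2.25 p [0.5711 0.1128 0.1723] yaw -0.12 xax [ 0.     0.001 -1.   ] F [ 0.  -0.8  0.1] T [-0.03 -0.03  0.  ] op -0.004 q6 0.022
travel [ 0.0623 -0.0001 -0.0001] dr [-0.0021 -0.0011 -0.0004]
```

View pics/w1.png

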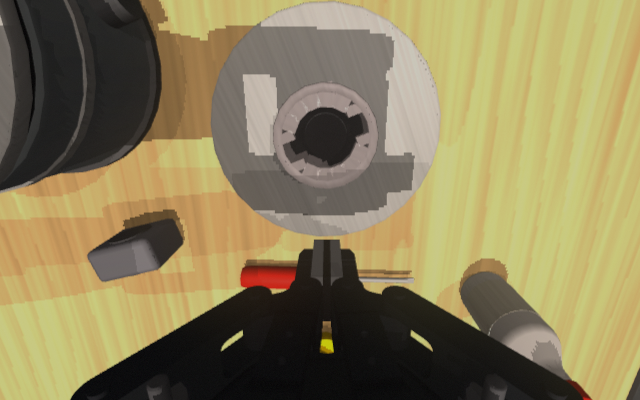

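View pics/s1.png

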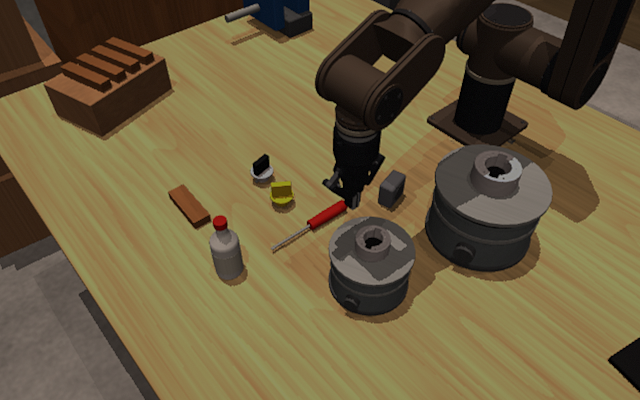

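The wrist picture shows the port at (326,135) with the fingertips at (327,242), above the lid's near side, and clear. I press down in steps.

{"op": "play_rows", "data": {"claw": [255,255,255,255,255,255,255], "travel": [[0.03,0,0],[0.06,0,0],[0.066,0,0],[0.069,0,0],[0.072,0,0],[0.074,0,0],[0.075,0,0]], "dr": [[0,0,0],[0,0,0],[0,0,0],[0,0,0],[0,0,0],[0,0,0],[0,0,0]]}}

```text
time: 3.05
eef_pos: [0.5735, 0.1126, 0.1028]
tcp_rot: [0.502, 0.498, -0.499, 0.501]
contact_force: [-5.8, -1.0, 10.9]
opening: -0.003
```

{"op": "play_rows", "data": {"claw": [255,255,255,255,255], "travel": [[0.004,0,0],[0.008,0,0],[0.011,0,0],[0.014,0,0],[0.014,0,0]], "dr": [[0,0,0],[0,0,0],[0,0,0],[0,0,0],[0,0,0]]}}

```text
time: 3.55
eef_pos: [0.5745, 0.1127, 0.0978]
tcp_rot: [0.501, 0.499, -0.499, 0.501]
contact_force: [-17.5, -1.7, 32.0]
opening: -0.001
```

```bash
python3 -c "
from h import *
st()"
```

```text
t 3.55 p [0.5745 0.1127 0.0978] yaw -0.04 xax [ 0.004 -0.001 -1.   ] F [-17.5  -1.7  32. ] T [-0.3   3.11  0.04] op -0.001 q6 0.022
```

{"op": "play_rows", "data": {"claw": [255,255,255,255,255,255,255,255,255], "travel": [[0.011,0,0],[0.011,0,0],[0.011,0,0],[-0.03,0,0],[-0.08,0,0],[-0.12,0,0],[-0.12,0,0],[-0.12,0,0],[-0.12,0,0]], "dr": [[0,0,0],[0,0,0],[0,0,0],[0,0,0],[0,0,0],[0,0,0],[0,0,0],[0,0,0],[0,0,0]]}}

```text
time: 4.45
eef_pos: [0.5736, 0.1128, 0.2173]
tcp_rot: [0.501, 0.499, -0.5, 0.501]
contact_force: [0.7, 0.3, -1.7]
opening: -0.005
```

```bash
cat >> h.py <<'E'
def slot(d,c,z,n=None):
    g=cv2.cvtColor(d['img'],cv2.COLOR_RGB2GRAY); Tw=d['world_to_cam'];K=d['K']
    A=np.radians(np.arange(0,360,2)); prof=[]
    for a in A:
        v_=[]
        for rr in(.021,.0225,.024):
            p=Tw@[c[0]+rr*np.cos(a),c[1]+rr*np.sin(a),z,1]
            v_.append(cv2.getRectSubPix(g,(1,1),(K[0,0]*p[0]/-p[2]+K[0,2],K[1,1]*p[1]/p[2]+K[1,2]))[0,0])
        prof.append(np.mean(v_))
    prof=np.array(prof); w=np.clip(np.median(prof)*.8-prof,0,None)
    return np.degrees(np.angle((w*np.exp(2j*A)).sum())/2), prof.astype(int)
E
python3 - <<'E'
from h import *
st()
for nm,cc in(('wrist',None),('top',None),('scene',None)):
    d=cam(nm); Q=cloud(d).reshape(-1,3); save(d,nm+'2')
    m=(np.hypot(Q[:,0]-.571,Q[:,1]-.1705)<.04)&(abs(Q[:,2]-.128)<.005)
    q=Q[m]; (x,y),r=cv2.minEnclosingCircle(q[:,:2].astype(np.float32))
    m2=(np.hypot(Q[:,0]-.571,Q[:,1]-.1705)<.09)&(abs(Q[:,2]-.098)<.012)
    zl=np.median(Q[m2][:,2])
    print(nm,x,y,r,np.median(q[:,2]),len(q),'lid z',zl)
    s,p=slot(d,(x,y),np.median(q[:,2])); print('slot',s,p if nm=='wrist' else '')
to([.557,-.198,.20],104)
E
```

```text
t 4.45 p [0.5736 0.1128 0.2173] yaw -0.04 xax [ 0.003 -0.001 -1.   ] F [ 0.7  0.3 -1.7] T [0.06 0.08 0.01] op -0.005 q6 0.022
wrist 0.5710865259170532 0.1692667305469513 0.03193089738488197 0.12654795045970213 3389 lid z 0.096915343549486
slot 21.319767183144585 [138 133 113  73  45  43  43  42  41  41  41  39  37  37  36  37  38  38
  77 118 139 141 142 142 141 139 126 127 143 142 142 143 144 144 143 141
 139 141 146 157 147 142 143 143 143 143 141 140 140 140 141 142 141 141
 142 143 142 141 139 139 139 144 146 142 140 140 141 142 140 139 138 138
 143 155 151 141 139 140 140 140 139 137 137 137 135 125 129 136 136 136
 136 136 130 105  66  56  56  54  55  56  57  59  59  59  61  63  68  71
  72  96 120 134 135 135 135 135 134 127 136 136 135 136 137 137 136 135
 134 134 136 138 137 135 136 136 137 136 135 134 134 137 139 137 136 136
 137 138 137 136 134 136 141 146 145 137 137 138 138 138 137 135 135 141
 151 148 137 138 139 139 139 138 137 136 137 141 136 132 137 137 137 138]
top 0.0 0.0 0.0 nan 0 lid z 0.09736552149148353
slot 0.0 
scene 0.5717563629150391 0.16984312236309052 0.033020492643117905 0.12666633960223528 524 lid z 0.09727072100494727
slot 20.219062482135598 
travel [ 0.0161 -0.016   0.3107] dr [-1.8159e+00  8.0000e-04  4.0000e-04]
  return _methods._mean(a, axis=axis, dtype=dtype,
  ret = ret.dtype.type(ret / rcount)
```

View pics/wrist2.png

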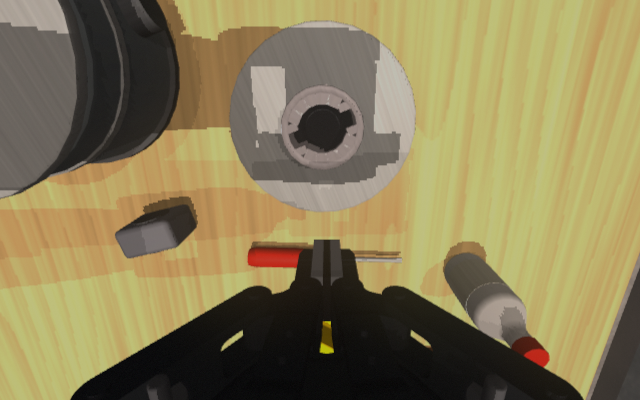

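```bash
python3 -c "
from h import *
to([.625,-.181,.20],104)"
```

```text
travel [0.0162 0.052  0.2937] dr [-1.8159e+00  8.0000e-04  4.0000e-04]
```

{"op": "play_rows", "data": {"claw": [80,80,80,80,80,80,80,80,80,80,80,80,80,80,80,80], "travel": [[0.016,0.052,0.294],[0.016,0.052,0.294],[0.016,0.052,0.294],[0.016,0.052,0.294],[0.016,0.052,0.294],[0.016,0.052,0.294],[0.016,0.052,0.294],[0.016,0.052,0.294],[0.016,0.052,0.294],[0.016,0.052,0.294],[0.016,0.052,0.294],[0.016,0.052,0.294],[0.016,0.052,0.294],[0.016,0.052,0.294],[0.016,0.052,0.294],[0.016,0.052,0.294]], "dr": [[-1.816,0,0],[-1.816,0,0],[-1.816,0,0],[-1.816,0,0],[-1.816,0,0],[-1.816,0,0],[-1.816,0,0],[-1.816,0,0],[-1.816,0,0],[-1.816,0,0],[-1.816,0,0],[-1.816,0,0],[-1.816,0,0],[-1.816,0,0],[-1.816,0,0],[-1.816,0,0]]}}

```text
time: 6.2
eef_pos: [0.6248, -0.1813, 0.1995]
tcp_rot: [-0.086, 0.702, 0.086, 0.702]
contact_force: [0.3, -0.7, 0.4]
opening: 0.686
```

Run:
```python
from h import *
st()
d=cam('wrist'); Q=cloud(d).reshape(-1,3); save(d,'w3')
m=(np.hypot(Q[:,0]-.557,Q[:,1]+.198)<.04)&(abs(Q[:,2]-.0625)<.003)
q=Q[m]; r=cv2.minAreaRect(q[:,:2].astype(np.float32)*1000)
b=cv2.boxPoints(r); e=max([b[1]-b[0],b[2]-b[1]],key=np.linalg.norm); print(r,np.median(q[:,2]),len(q),np.degrees(np.arctan2(e[1],e[0])))
m=(np.hypot(Q[:,0]-.557,Q[:,1]+.198)<.04)&(abs(Q[:,2]-.0285)<.002)
print('flange',cv2.minEnclosingCircle(Q[m][:,:2].astype(np.float32)),m.sum())
```

```text
t 6.2 p [ 0.6248 -0.1813  0.1995] yaw 103.96 xax [-0.001 -0.    -1.   ] F [ 0.3 -0.7  0.4] T [-0.02 -0.    0.  ] op 0.686 q6 -2.252
((556.441162109375, -200.68516540527344), (43.27970504760742, 13.506254196166992), 13.349044799804688) 0.06179215109036121 774 13.349031
flange ((0.5563039183616638, -0.20105597376823425), 0.02691461145877838) 1493
```

View pics/w3.png

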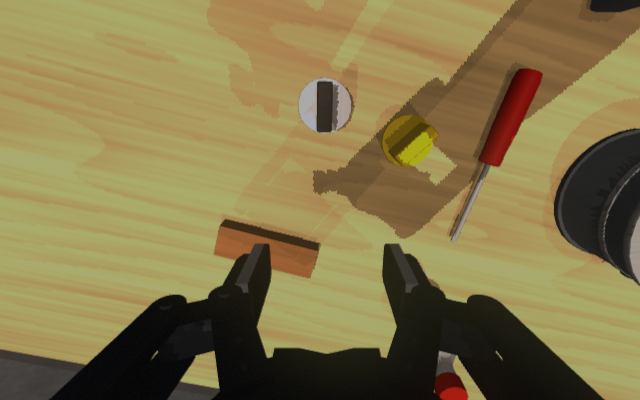

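The wrist picture shows the plug at (325,106), bar vertical in the image, and the decoy at (410,140). It agrees with the earlier measurements. I go to the grasp.

```bash
python3 -c "
from h import *
to([.5567,-.1997,.10],103.4);to([.5567,-.1997,.034],103.4)"
```

```text
travel [ 0.0997 -0.0014 -0.0705] dr [ 0.0099 -0.0004  0.0003]
travel [ 0.1657 -0.0014 -0.0705] dr [ 0.0099 -0.0004  0.0003]
```

{"op": "play_rows", "data": {"claw": [80,80,80,80,80,80,80,80,80,80,80,80], "travel": [[0.03,-0.001,-0.0705],[0.06,-0.001,-0.0705],[0.09,-0.001,-0.0705],[0.1,-0.001,-0.0705],[0.1,-0.001,-0.0705],[0.12,-0.001,-0.0705],[0.14,-0.001,-0.0705],[0.155,-0.001,-0.0705],[0.162,-0.001,-0.0705],[0.165,-0.001,-0.0705],[0.165,-0.001,-0.0705],[0.165,-0.001,-0.0705]], "dr": [[0.01,0,0],[0.01,0,0],[0.01,0,0],[0.01,0,0],[0.01,0,0],[0.01,0,0],[0.01,0,0],[0.01,0,0],[0.01,0,0],[0.01,0,0],[0.01,0,0],[0.01,0,0]]}}

```text
time: 7.45
eef_pos: [0.5574, -0.1997, 0.0358]
tcp_rot: [-0.083, 0.702, 0.082, 0.703]
contact_force: [-0.3, 0.2, 1.1]
opening: 0.692
```

```bash
python3 -c "
from h import *
st();d=cam('wrist');save(d,'w4')"
```

```text
t 7.45 p [ 0.5574 -0.1997  0.0358] yaw 103.4 xax [ 0.001 -0.001 -1.   ] F [-0.3  0.2  1.1] T [0.03 0.05 0.02] op 0.692 q6 -2.319
```

View pics/w4.png

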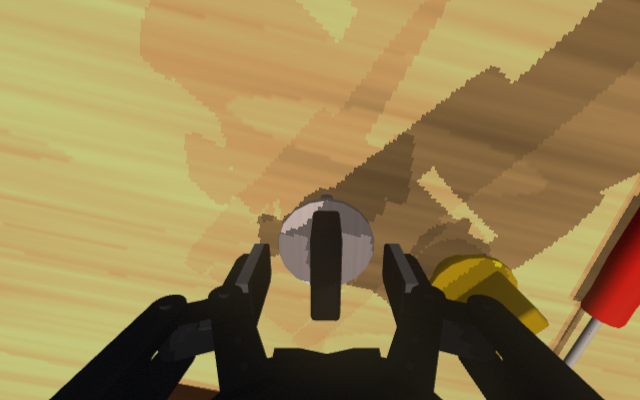

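The bar at (326,265) lies centred between the pads. I close with 100 N.

{"op": "play_rows", "data": {"claw": [255,255,255,255,255,255,255,255], "travel": [[0,0,0],[0,0,0],[0,0,0],[0,0,0],[0,0,0],[0,0,0],[0,0,0],[0,0,0]], "dr": [[0,0,0],[0,0,0],[0,0,0],[0,0,0],[0,0,0],[0,0,0],[0,0,0],[0,0,0]], "force": 100}}

```text
time: 8.3
eef_pos: [0.5578, -0.1999, 0.0364]
tcp_rot: [-0.083, 0.702, 0.082, 0.703]
contact_force: [0.1, 0.4, 5.0]
opening: 0.144
```

```bash
python3 -c "
from h import *
st();to([.558,-.2,.23],103.4); d=cam('wrist'); save(d,'w5')
Q=cloud(d).reshape(-1,3)
m=(np.hypot(Q[:,0]-.557,Q[:,1]+.198)<.035)&(abs(Q[:,2]-.0285)<.003)
print('flange',cv2.minEnclosingCircle(Q[m][:,:2].astype(np.float32)),m.sum())
"
```

```text
t 8.3 p [ 0.5578 -0.1999  0.0364] yaw 103.4 xax [ 0.002 -0.002 -1.   ] F [0.1 0.4 5. ] T [ 0.07  0.05 -0.02] op 0.144 q6 -2.319
travel [-0.1936 -0.0005  0.0006] dr [-0.      0.0017  0.0022]
flange ((0.5562003254890442, -0.20101352035999298), 0.02691725455224514) 2705
```

View pics/w5.png

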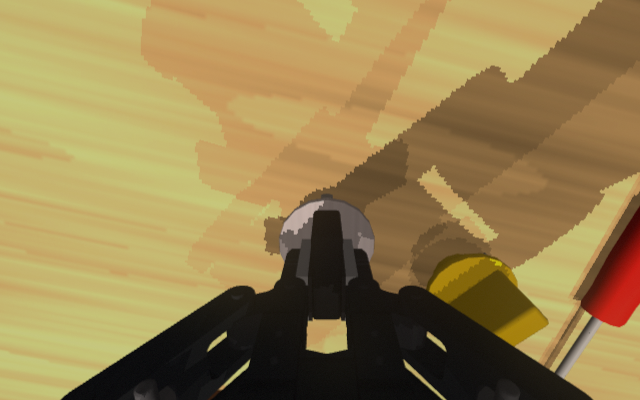

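{"op": "play_rows", "data": {"claw": [255,255,255,255,255,255,255,255], "travel": [[-0.01,0,0],[-0.04,0,0],[-0.08,0,0],[-0.12,0,0],[-0.16,0,0],[-0.19,0,0],[-0.19,0,0],[-0.19,0,0]], "dr": [[0,0,0],[0,0,0],[0,0,0],[0,0,0],[0,0,0],[0,0,0],[0,0,0],[0,0,0]]}}

```text
time: 9.15
eef_pos: [0.5569, -0.1993, 0.2258]
tcp_rot: [-0.083, 0.702, 0.082, 0.703]
contact_force: [-0.6, 0.3, -2.3]
opening: 0.143
```

```bash
python3 -c "
from h import *
st();to([.5721,.1706,.215],111.7); d=cam('wrist'); save(d,'w6')
Q=cloud(d).reshape(-1,3); p=ctrl.get_state()['eef_pos']
m=(np.hypot(Q[:,0]-p[0],Q[:,1]-p[1])<.035)&(abs(Q[:,2]-p[2]+.0075)<.004)
print('flange',cv2.minEnclosingCircle(Q[m][:,:2].astype(np.float32)),m.sum(),np.median(Q[m][:,2])-p[2])
A=np.c_[Q[m][:,:2],np.ones(m.sum())]; print('tilt',np.linalg.lstsq(A,Q[m][:,2],rcond=None)[0])
"
```

```text
t 9.15 p [ 0.5569 -0.1993  0.2258] yaw 103.4 xax [ 0.002 -0.001 -1.   ] F [-0.6  0.3 -2.3] T [ 0.02 -0.02 -0.03] op 0.143 q6 -2.319
travel [0.0103 0.3564 0.1005] dr [-0.1449  0.0011  0.0019]
flange ((0.5552656054496765, -0.2004987746477127), 0.026799913495779037) 2771 -0.006856222086245617
tilt [0.01591722 0.00113985 0.20880582]
```

View pics/w6.png

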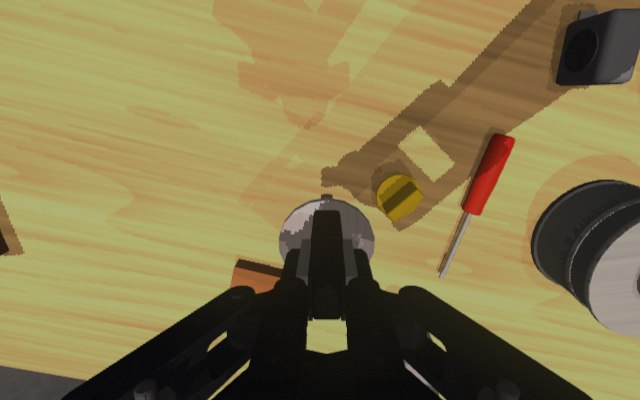

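The plug is held upright, with its flange at (327,230). I carry it over the port.

{"op": "play_rows", "data": {"claw": [255,255,255,255,255,255,255,255,255,255,255,255,255,255], "travel": [[0,0.036,0.01],[0,0.072,0.02],[0,0.108,0.03],[0,0.144,0.04],[0,0.18,0.05],[0,0.216,0.06],[0,0.252,0.07],[0,0.288,0.08],[0,0.324,0.09],[0,0.345,0.097],[0.005,0.3564,0.1005],[0.01,0.3564,0.1005],[0.01,0.3564,0.1005],[0.01,0.3564,0.1005]], "dr": [[-0.02,0,0],[-0.04,0,0],[-0.06,0,0],[-0.08,0,0],[-0.1,0,0],[-0.12,0,0],[-0.145,0,0],[-0.145,0,0],[-0.145,0,0],[-0.145,0,0],[-0.145,0,0],[-0.145,0,0],[-0.145,0,0],[-0.145,0,0]]}}

```text
time: 10.6
eef_pos: [0.571, 0.1697, 0.213]
tcp_rot: [-0.133, 0.696, 0.133, 0.693]
contact_force: [-0.3, -0.2, -0.7]
opening: 0.146
```

```bash
python3 -c "
from h import *
st();to([.5721,.1706,.165],111.7); d=cam('wrist'); save(d,'w7'); d2=cam('scene'); save(d2,'s7',cv2.resize(cv2.cvtColor(d2['img'],cv2.COLOR_RGB2BGR)[120:320,260:500],None,fx=3,fy=3)[:600,:800])
p=ctrl.get_state()['eef_pos']
for n,x in(('wrist',d),('scene',d2)):
  Q=cloud(x).reshape(-1,3)
  for dz,l in((p[2]-.0075,'flange'),(.1275,'port')):
    m=(np.hypot(Q[:,0]-p[0],Q[:,1]-p[1])<.04)&(abs(Q[:,2]-dz)<.003)
    print(n,l,cv2.minEnclosingCircle(Q[m][:,:2].astype(np.float32)),m.sum())
"
```

```text
t 10.6 p [0.571  0.1697 0.213 ] yaw 111.62 xax [-0.003 -0.001 -1.   ] F [-0.3 -0.2 -0.7] T [-0.02 -0.01 -0.01] op 0.146 q6 -1.829
travel [0.048  0.0004 0.0015] dr [-0.0013 -0.0031 -0.0006]
wrist flange ((0.5697452425956726, 0.16830120980739594), 0.026792075484991074) 2536
wrist port ((0.5702760815620422, 0.16852867603302002), 0.03192954137921333) 1709
scene flange ((0.5723673105239868, 0.16990703344345093), 0.026895442977547646) 284
scene port ((0.5716490149497986, 0.17026810348033905), 0.03307921066880226) 471
```

View pics/w7.png

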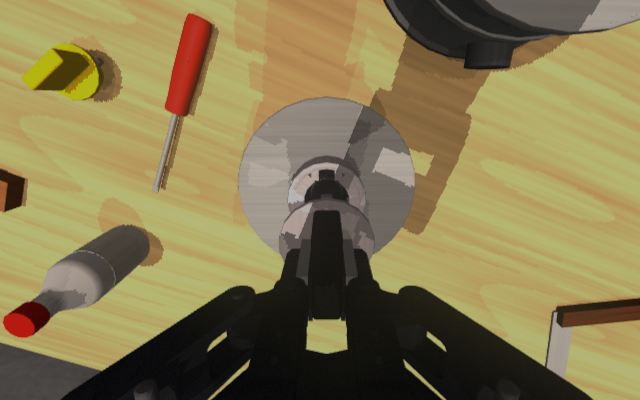

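View pics/s7.png

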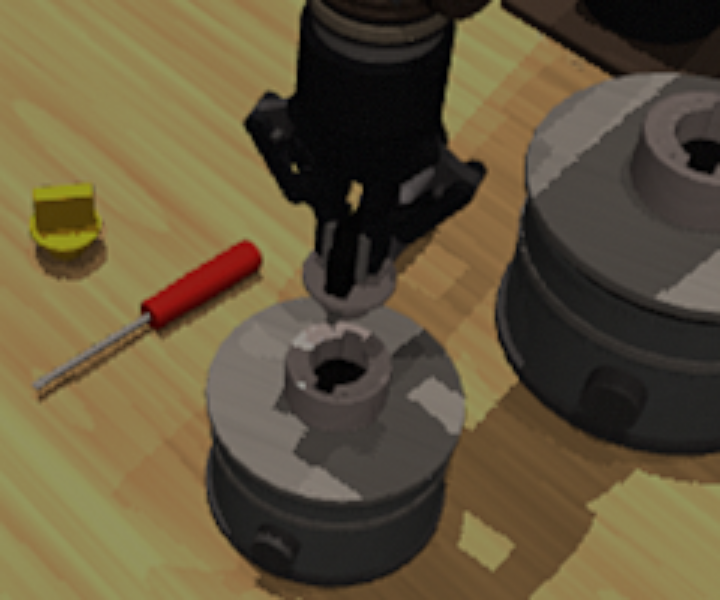

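Relative to the port, the flange is within 0.7 mm in both views. I lower it.

{"op": "play_rows", "data": {"claw": [255,255,255,255,255,255,255,255], "travel": [[0.02,0.0002,0.0003],[0.035,0.0002,0.0003],[0.042,0.0002,0.0003],[0.047,0.0002,0.0003],[0.052,0.0002,0.0003],[0.056,0.0002,0.0003],[0.06,0.0002,0.0003],[0.06,0.0002,0.0003]], "dr": [[0,-0.002,0],[0,-0.002,0],[0,-0.002,0],[0,-0.002,0],[0,-0.002,0],[0,-0.002,0],[0,-0.002,0],[0,-0.002,0]]}}

```text
time: 11.5
eef_pos: [0.5714, 0.1701, 0.1536]
tcp_rot: [-0.132, 0.695, 0.133, 0.695]
contact_force: [-0.2, 0.4, -1.8]
opening: 0.147
```

```bash
python3 -c "
from h import *
st()"
```

```text
t 11.5 p [0.5714 0.1701 0.1536] yaw 111.62 xax [-0.  0. -1.] F [-0.2  0.4 -1.8] T [0.   0.05 0.04] op 0.147 q6 -1.829
```

{"op": "play_rows", "data": {"claw": [255,255,255,255,255,255,255], "travel": [[0.004,0,0],[0.008,0,0],[0.011,0,0],[0.014,0,0],[0.017,0,0],[0.019,0,0],[0.019,0,0]], "dr": [[0,0,0],[0,0,0],[0,0,0],[0,0,0],[0,0,0],[0,0,0],[0,0,0]]}}

```text
time: 12.2
eef_pos: [0.5724, 0.1703, 0.1403]
tcp_rot: [-0.133, 0.694, 0.133, 0.695]
contact_force: [-8.8, -1.3, 19.7]
opening: 0.148
```

```bash
python3 -c "
from h import *
st()"
```

```text
t 12.2 p [0.5724 0.1703 0.1403] yaw 111.64 xax [ 0.001  0.    -1.   ] F [-8.8 -1.3 19.7] T [-0.25  1.65 -0.01] op 0.148 q6 -1.829
```

It is at home height (TCP 0.1403, 0.1404 expected). I start the twist with the push kept up.

{"op": "play_rows", "data": {"claw": [255,255,255,255,255,255,255,255,255,255], "travel": [[0.006,0.0003,-0.0008],[0.006,0.0003,-0.0008],[0.006,0.0003,-0.0008],[0.006,0.0003,-0.0008],[0.006,0.0003,-0.0008],[0.006,0.0003,-0.0008],[0.006,0.0003,-0.0008],[0.006,0.0003,-0.0008],[0.006,0.0003,-0.0008],[0.006,0.0003,-0.0008]], "dr": [[0,0,0],[0.1,0,0],[0.2,0,0],[0.3,0,0],[0.4,0,0],[0.5,0,0],[0.6,0,0],[0.7,0,0],[0.8,0,0],[0.8,0,0]], "force": 120}}

```text
time: 13.2
eef_pos: [0.574, 0.1706, 0.1403]
tcp_rot: [0.149, 0.689, -0.148, 0.694]
contact_force: [-6.0, -0.9, 17.6]
opening: 0.138
```

```bash
python3 -c "
from h import *
st();to([.571,.1702,.134],20)
M=R.from_quat(ctrl.get_state()['tcp_rot']).as_matrix()
d=cam('wrist');save(d,'w8')"
```

```text
t 13.2 p [0.574  0.1706 0.1403] yaw 65.73 xax [ 0.007  0.001 -1.   ] F [-6.  -0.9 17.6] T [-0.12  1.08 -0.1 ] op 0.138 q6 -1.027
travel [ 0.0063 -0.0016 -0.0026] dr [ 0.7982  0.0044 -0.0056]
```

View pics/w8.png

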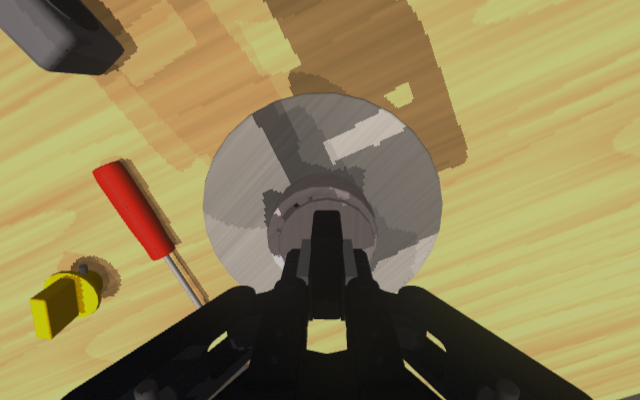

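The wrist picture shows the flange at (322,235) sitting on the port and turned about 46°, with the spring held down. I continue to a quarter turn and pull the 3 mm sideways drift back.

{"op": "play_rows", "data": {"claw": [255,255,255,255,255,255,255,255,255,255,255,255], "travel": [[0.006,-0.0008,-0.0013],[0.006,-0.0014,-0.0022],[0.006,-0.0014,-0.0022],[0.006,-0.0014,-0.0022],[0.006,-0.0014,-0.0022],[0.006,-0.0014,-0.0022],[0.006,-0.0014,-0.0022],[0.006,-0.0014,-0.0022],[0.006,-0.0014,-0.0022],[0.006,-0.0014,-0.0022],[0.006,-0.0014,-0.0022],[0.006,-0.0014,-0.0022]], "dr": [[0.1,0,0],[0.2,0,0],[0.3,0,0],[0.4,0,0],[0.5,0,0],[0.6,0,0],[0.7,0,0],[0.78,0,0],[0.82,0,0],[0.82,0,0],[0.82,0,0],[0.82,0,0]]}}

```text
time: 14.45
eef_pos: [0.5728, 0.17, 0.1402]
tcp_rot: [0.413, 0.572, -0.409, 0.578]
contact_force: [-8.6, -2.5, 19.9]
opening: 0.138
```

```bash
python3 -c "
from h import *
st()
p=ctrl.get_state()['eef_pos']
for n in('wrist','scene'):
  x=cam(n); save(x,n+'9')
  Q=cloud(x).reshape(-1,3)
  for dz,l in((.133,'flange'),(.1275,'port'),(.098,'lid')):
    m=(np.hypot(Q[:,0]-p[0],Q[:,1]-p[1])<(.09 if l=='lid' else .035))&(abs(Q[:,2]-dz)<.0025)
    print(n,l,cv2.minEnclosingCircle(Q[m][:,:2].astype(np.float32)),m.sum(),np.median(Q[m][:,2]))
st()
d=cv2.cvtColor(x['img'],cv2.COLOR_RGB2BGR)[170:320,290:460]; cv2.imwrite('pics/s9c.png',cv2.resize(d,None,fx=4,fy=4))
"
```

```text
t 14.45 p [0.5728 0.17   0.1402] yaw 18.89 xax [ 0.009 -0.001 -1.   ] F [-8.6 -2.5 19.9] T [-0.43  1.59  0.22] op 0.138 q6 -0.209
wrist flange ((0.572832465171814, 0.17170146107673645), 0.02697455696761608) 2621 0.13178891457521533
wrist port ((0.5709200501441956, 0.16912150382995605), 0.03204901143908501) 1638 0.12667562399326837
wrist lid ((0.5709667205810547, 0.1692732572555542), 0.07984188944101334) 27411 0.09689269274565956
scene flange ((0.5745189189910889, 0.17284362018108368), 0.02747415564954281) 238 0.13239705146860947
scene port ((0.5724455714225769, 0.1701948344707489), 0.03230191022157669) 163 0.1273602301498149
scene lid ((0.5720281600952148, 0.1709081381559372), 0.08045849949121475) 2974 0.09746992334486498
t 14.55 p [0.5728 0.17   0.1402] yaw 18.89 xax [ 0.009 -0.001 -1.   ] F [-8.  -3.  21.3] T [-0.4   1.59  0.21] op 0.136 q6 -0.209
```

View pics/wrist9.png

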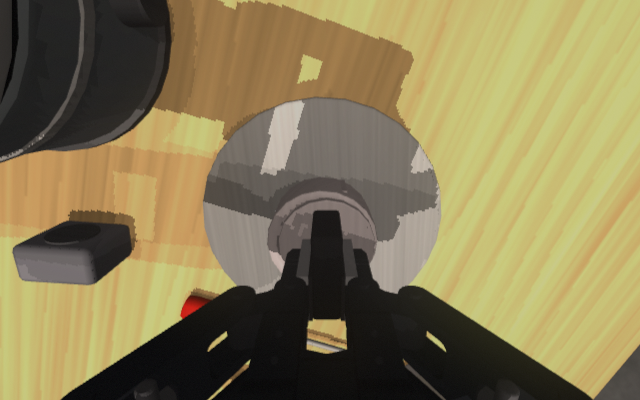

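View pics/s9c.png

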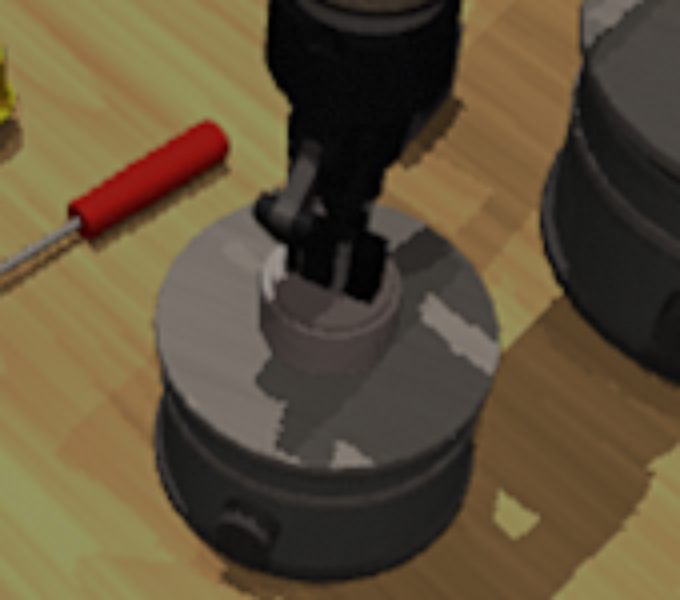

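The flange top is 5.1 mm above the rim in the wrist view and 5.0 mm in the scene view, and the flange is 5 mm thick, so it is down on the port. The tool has turned 92.7°, the bar is still square in the pads, and the sideways play is bounded by the bore (2.5 mm). I hand in while holding.

```bash
python3 -c "
from h import *
st();print(ctrl.sign_off());st()"
```

```text
t 14.55 p [0.5728 0.17   0.1402] yaw 18.89 xax [ 0.009 -0.001 -1.   ] F [-8.  -3.  21.3] T [-0.4   1.59  0.21] op 0.136 q6 -0.209
the job is handed in; nothing more can be done
None
the job is handed in; nothing more can be done
```

The canister is closed up and I handed the job in at 14.6 s, with the gripper still holding the plug down and turned. The hand-in gives no verdict, so what follows rests on my own checks.

- **Lid:** I pressed it until it stopped hard. The top went from about 104 mm to about 97.5 mm above the bench; 98 mm is fully home.
- **Plug:** I took the black plug by its bar, pushed it into the port with its pins in the slots, and turned the tool 92.7° clockwise. I did not measure the plug's own angle, but the bar was still square in the pads.
- **Last checks:** The flange top is 5.0–5.1 mm above the port's mouth and the flange is 5 mm thick, so it is down on the port. The arm pushes down with about 20 N, the grip is set to 120 N, and the tool leans about 0.5°.
- **Disagreement:** The cameras put the flange about 3.3 mm off the port's axis, although the bore allows only about 2.5 mm of play. Both are inside the 5 mm limit, so I left it.
- **Bystanders:** The gripper was never near the bottle, tape measure, screwdriver or offcut. I did not measure their positions again at the end.

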